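# Hold a sprung thickness probe on the marked spot of a sloping test jig

### The arm

A 6-joint arm with a two-finger parallel gripper is mounted at the origin on a cart in front of the work surface, level with it; the furniture and walls round the work are solid. World frame = base frame: x ahead of the robot, y to its left, z up, the work surface at z = 0. Lengths are in m, angles in rad, forces in N, time in s.
With the tool pointing down it reaches from about 0.25 to 0.775 m from the base axis. Payload 8.9 kg.
Tool frame: the origin (TCP) lies midway between the tips of the shut fingers; the grasp point (between the pads) lies 19 mm behind it; y points along the fingers, z is the direction in which the jaws open and shut, and the axes are right-handed (so a half turn about y gives the same grasp; the last joint's range is limited). The gripper opens to 85 mm and grips with 20 to 120 N. Pads are 22 mm wide; open, the fingers measure 114 mm over their backs; the gripper's body (76 mm by 85 mm) begins 54 mm behind the grasp point. The pads swing forward as they close: fully open they stand 13 mm farther back than shut.
Start: joints at [1.088, 0.291, -0.153, 1.127, 0, 1.431], TCP at [0.177, 0.494, 0.231] pointing down, gripper open.
Joint ranges: [-2.52, 2.52], [-0.91, 1.74], [-1.3, 1.37], [-1.96, 2.02], [-1.52, 1.47], [-3.14, 3.14]. Speed limits (rad/s): [2.22, 2.22, 2.79, 3.14, 3.14, 3.14].

### API

Orientations are given as a unit quaternion [w, x, y, z].
In Python, from station import robot, get_image, cut_out gives the robot as it stands.
- The arm moves only by the shell command python3 -m pendant 'ROWS' [OPENING] [FORCE]. ROWS is JSON, a list of rows, each a list of 4 numbers: the shift along the world's x, y, z in m, then the turn about the world's z in degrees. In form: [[x, y, z, turn], ...]. A call has exactly 8 rows; each row is the pose to reach, as a shift and turn from the pose measured when the call began; what a row does not reach only later rows make up. A row lasts 1/8 s, in which the tool goes at most 62.5 mm and 10.7 degrees, less where a joint would pass 70% of its speed; a pose out of reach is approached as far as the arm can. A call with a gripper value outside its range is refused whole. OPENING is the closure, from 0 (fully open) to 1 (shut), set as the call begins (- or left out, the last holds). The fingers move at their own pace and stop on an object; FORCE is the grip in N (left out, the last holds). Time passes only in rows, so rows that repeat a pose let the fingers close, or fill a call up. It gives the time, the measured TCP pose, the force and the opening at its end, in the units of the state.
- robot.observe(): the state, without advancing time (a new reading comes with each control period).
- get_image(name): name is "scene" or "top" or "wrist"; returns a dict with "pixels" (384x512x3 uint8, red, green, blue), "camera_matrix" (3x3 intrinsics, pixels), "camera_from_world" (4x4, takes a point from world to camera coordinates); the wrist camera has in their place "mount" (4x4, takes a point from camera to tool coordinates, whose origin is the TCP and whose axes are the tool frame's). Camera axes: x right, y down, z forward; pixel columns grow to the right and rows downward; lengths in m; the calibration is good to about 2 mm. A picture is of the moment at which its call begins: read the wrist's pose just before it. There is no depth.
- robot.hand_in(): hands the job in, once; it reports no verdict.
Trained networks look in a picture, given as the dict that the camera call returned (one of the last four; its "shot" number tells which), for a name from the list of things; names that differ only in an ending like _2 or _b are one class to them, and where a whole thing is asked for, a point or a joint stands for the part that bears it (a point fixed in the world has none). Each returns a list of dicts, best first, with "score" (0 to 1); they miss things now and then, are a little off and sometimes report something else, mostly with a low value. They report only what shows in the picture. A call takes as long as a camera call.
- cut_out(name, picture): "region" (384x512 bool, what is visible of it) and "rect" ([left, top, width, height] in pixels, round what is visible of it).
The state is a dict: "t": time; "qpos": joint angles; "qvel": joint speeds; "tau": joint torques, N m; "ee_pos": TCP position; "ee_rot": TCP orientation; "wrist_force": force on the tool from outside, world axes, zero at the start; "moment": the same for the moment, N m; "gripper_width": opening from 0.0 (shut) to 1.0 (fully open).
Only numpy, scipy, OpenCV 4.12 (cv2) and the standard library are available. Lean on these libraries where they do the work, as an engineer would, in place of code of your own. Each camera call takes 0.05 s, during which the arm holds its last target.

### The job

Lift the thickness probe out of its rest, bring its foot in under the slotted guide plate of the test jig from the open front, with the thin stem running along the slot, and set the foot centred on the ring mark, with the probe square to the sloping face. Press it down gently until the sprung foot is pushed in about half of its travel, and finish there: the program ends while the gripper still holds the probe pressed on the mark, steady. Do not force the probe against the jig, and leave the three vials standing where they are.

Things in the scene. Friction and masses are not known exactly. Their poses are not given: they have to be found in the camera images.
- probe: thickness probe, 143 mm, 0.1 kg, upright in its rest, round. Origin: centre of the foot's underside (foot out); +z along its axis to the handle. Black foot 28 mm diameter, z 0 to 8 mm; steel stem 8 mm diameter, z 8 to 68; grey handle, to be gripped, 26 mm diameter, straight from z 76 to 138, top 143. Foot and stem slide up into the handle.
- probe_foot (a joint): how far the sprung foot and stem are pushed up into the handle, in m: 0 out, 0.008 fully in. The spring needs 1.5 N to start moving and gains 0.5 N per mm (3.5 N at half travel, 5.5 N fully in).
- foot_face (a point): centre of the underside of the probe's foot; it moves with the foot. Axes as probe.
- rest: the probe's rest, a grey block 64 x 64 x 22 mm fixed to the table, with one round socket in its top, 31 mm in diameter and 14 mm deep, in which the foot stands loosely. Origin: centre of its underside, z up.
- test_jig: test jig, fixed: base 140 (x) x 110 (y) x 10 mm with a steel face 125 x 100 mm above it that rises at 15 degrees towards the jig's own +x (back; its low front looks to -x), and a slotted guide plate over the face (see slot_mouth). About 95 mm tall at the back. Origin: centre of the base's underside, z up.
- spot (a point): marked spot: centre of a black ring, 36 mm diameter, with a cross, on the steel face under the slot, 50 mm above the table. z: normal of the face (leans 15 degrees to the front); x: up the slope along the slot's middle to the back; y: left. The face's low front edge is at x = -70 mm, the slot's closed end at +14 mm. Two black lines on the guide plate beside the slot stand level with it.
- slot_mouth (a point): middle of the slot's open front end, on the guide plate's top; axes as spot, in whose frame it lies at x -50, z +29 mm. The plate is parallel to the face, 100 x 90 x 5 mm, its underside 24 mm from the face. Side walls leave a channel 74 mm wide under it, open at the front. The slot is 20 mm wide: the foot cannot pass down through it, the stem runs in it freely.
- vial_1: bystander: upright glass vial, 24 mm in diameter, 54 mm tall, near the rest. Origin: centre of its underside.
- vial_2: bystander: another such vial.
- vial_3: bystander: another such vial, further to the left.

How it is judged:
On the way, in this order (a step that is already met when the one before it is completed fails the run):
1. the probe is lifted out of its rest, clear of it, in the gripper (contact force between the fingers and probe above 1.5 N and z of foot_face in the frame of rest above 0.03 m), for 0.1 s.
2. the foot is under the guide plate near the front, the stem in the slot (contact force between the fingers and probe above 1.5 N and x of foot_face in the frame of spot between -0.05 and -0.015 m and y of foot_face in the frame of spot between -0.012 and 0.012 m and z of foot_face in the frame of spot between -0.001 and 0.017 m), for 0.05 s.
At the end, for the whole second after the job is handed in: The gripper holds the probe still, the centre of the foot's underside within 6 mm of the spot, the probe within 0.1 rad (5.7 degrees) of square to the face, the foot pushed in 2 to 6.5 mm and resting on the jig with 1.5 to 8 N, the fingers clear of the jig, and the three vials upright (contact force between the fingers and probe above 1.5 N and distance between foot_face and spot below 0.006 m and angle between the z axis of probe and the z axis of spot, either way round below 0.1 rad and value of joint probe_foot between 0.002 and 0.0065 m and contact force between probe and test_jig between 1.5 and 8 N and contact force between the fingers and test_jig below 0.5 N and linear speed of probe below 0.02 m/s and angle between each of vial_1, vial_2, vial_3's own z axis and vertical below 0.15 rad); the arm keeps its last pose, push and grip.
It fails at once if the probe is forced against the jig (over 15 N) (contact force between probe and test_jig above 15 N).
It fails at once if a vial is moved by more than 20 mm or tipped (distance of any of vial_1, vial_2, vial_3 from where it was at the start of the episode above 0.02 m or angle between any of vial_1, vial_2, vial_3's own z axis and vertical above 0.5 rad).
It also fails if it takes over 48 s, if anything falls off the work surface, if the arm or the gripper's body presses on something with over 40 N, if the wrist force passes 120 N, or if a joint passes its speed limit or range.

## Working session

There is one attempt and no reset: what is moved stays moved. The work goes in short steps, Python scripts to look and compute and a shell command to move; the robot and the scene stay as the last step left them, time stands still between calls to the robot, and variables do not carry over. Pictures are saved under pics/ and viewed, and the job is handed in when it is done.

```bash
ls; mkdir -p pics; python3 - <<'E'
from station import robot,get_image,cut_out
import cv2,numpy as np
s=robot.observe(); print(s)
for n in ["scene","top","wrist"]:
    p=get_image(n); cv2.imwrite(f"pics/{n}0.png",p["pixels"][:,:,::-1])
    print(n,[(k,np.array(v).round(4).tolist()) for k,v in p.items() if k!="pixels"])
    for o in ["probe","rest","test_jig","vial_1"]:
        print(o,[(round(d["score"],2),d["rect"]) for d in cut_out(o,p)])
E
```

```text
pics
{'t': 0.0, 'qpos': array([ 1.08769394e+00,  2.91284762e-01, -1.54123423e-01,  1.12672718e+00,
        1.03424196e-05,  1.43148802e+00]), 'qvel': array([ 0.00053319,  0.00083975, -0.00058479, -0.00050062,  0.00190032,
        0.00129636]), 'tau': array([ 2.89659671e-03, -5.37143791e+01,  3.31373584e+01,  1.57985778e-02,
       -2.03193063e-04,  4.65283688e-05]), 'ee_pos': array([0.17674392, 0.49387762, 0.23073108]), 'ee_rot': array([-0.69623576,  0.69713488, -0.12110027,  0.12080337]), 'wrist_force': array([-0.60592893, -0.43392546, -0.83404222]), 'moment': array([0.02908111, 0.02559947, 0.0281811 ]), 'gripper_width': 0.9982126925132129}
scene [('camera_matrix', [[395.4263, 0.0, 254.3829], [0.0, 395.4263, 185.7255], [0.0, 0.0, 1.0]]), ('camera_from_world', [[-0.4735, -0.8804, -0.0253, 0.3053], [-0.3569, 0.218, -0.9083, 0.2513], [0.8053, -0.4211, -0.4175, 0.6216], [0.0, 0.0, 0.0, 1.0]]), ('shot', 1)]
probe [(0.65, [232.6, 155.9, 10.7, 36.8])]
rest [(0.59, [169.0, 206.5, 9.7, 22.7])]
test_jig [(0.85, [317.9, 154.9, 53.2, 45.9])]
vial_1 [(0.73, [128.9, 215.6, 8.0, 21.8]), (0.6, [171
[... 189 characters left out ...]
.0091, -0.1495, 0.553], [0.1495, 0.0041, -0.9887, 1.0991], [0.0, 0.0, 0.0, 1.0]]), ('shot', 2)]
probe [(0.61, [227.1, 190.5, 14.1, 19.2])]
rest [(0.69, [219.5, 187.9, 34.1, 30.7]), (0.27, [117.3, 196.0, 14.4, 12.1])]
test_jig [(0.65, [341.5, 170.4, 60.9, 62.4])]
vial_1 [(0.67, [342.7, 170.1, 56.7, 62.1]), (0.58, [158.6, 192.8, 12.5, 11.5]), (0.54, [119.6, 195.3, 11.2, 11.0]), (0.43, [227.2, 190.8, 15.2, 15.7])]
wrist [('camera_matrix', [[316.7549, 0.0, 252.5525], [0.0, 316.7549, 187.4488], [0.0, 0.0, 1.0]]), ('mount', [[0.0002, 0.9565, 0.2917, -0.0737], [0.0015, -0.2917, 0.9565, -0.1432], [1.0, 0.0002, -0.0015, 0.0], [0.0, 0.0, 0.0, 1.0]]), ('shot', 3)]
probe []
rest []
test_jig []
vial_1 []
```

View pics/scene0.png

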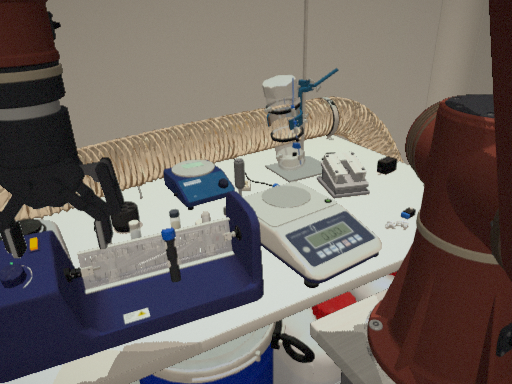

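View pics/top0.png

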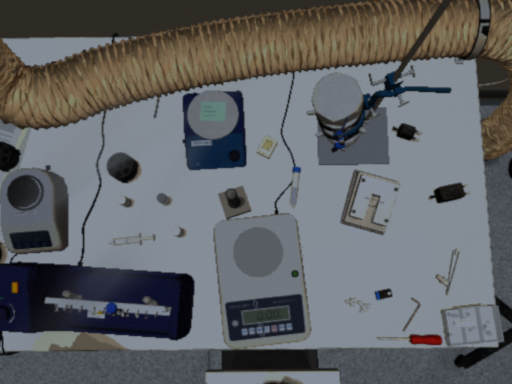

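View pics/wrist0.png

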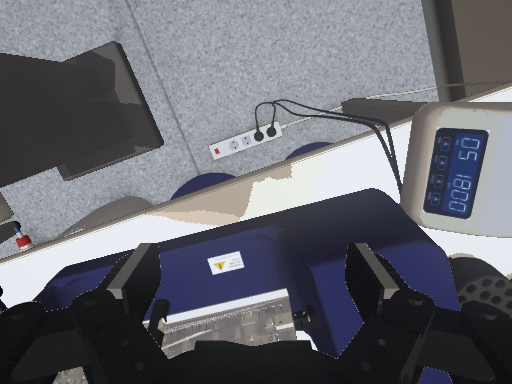

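```bash
cat > h.py <<'E'
from station import robot,get_image,cut_out
import cv2,numpy as np
from scipy.spatial.transform import Rotation as R
def ray(p,u,v):
    K=p["camera_matrix"];T=np.array(p["camera_from_world"])
    d=T[:3,:3].T@np.linalg.solve(K,[u,v,1.]);c=-T[:3,:3].T@T[:3,3]
    return c,d
def atz(p,u,v,z):
    c,d=ray(p,u,v);return c+d*(z-c[2])/d[2]
def proj(p,X):
    X=np.atleast_2d(X);T=np.array(p["camera_from_world"]);q=X@T[:3,:3].T+T[:3,3];q=q@np.array(p["camera_matrix"]).T
    return q[:,:2]/q[:,2:]
def wristpic():
    s=robot.observe();p=get_image("wrist")
    M=np.eye(4);w,x,y,z=s["ee_rot"];M[:3,:3]=R.from_quat([x,y,z,w]).as_matrix();M[:3,3]=s["ee_pos"]
    p["camera_from_world"]=np.linalg.inv(M@np.array(p["mount"]));return p
def crop(p,f,x0,y0,x1,y1,k):
    a=np.ascontiguousarray(p["pixels"][y0:y1,x0:x1,::-1]);cv2.imwrite(f,cv2.resize(a,None,fx=k,fy=k,interpolation=cv2.INTER_CUBIC))
E
python3 - <<'E'
from h import *
p=get_image("top"); crop(p,"pics/jigtop.png",330,160,410,240,7); crop(p,"pics/restop.png",100,150,280,250,4)
np.save("top.npy",p["pixels"])
for n,u,v,z in [("rest",235,203,.022),("jig",371,202,.05),("v",125,201,.05),("v",162,198,.05),("v",178,231,.05),("probe",232.5,195,.143)]: print(n,atz(p,u,v,z).round(4))
q=get_image("scene");crop(q,"pics/jigsc.png",220,130,400,230,4)
w=R.from_quat(np.roll(robot.observe()["ee_rot"],-1)).as_matrix();print(w.round(3))
E
```

```text
rest [0.5489 0.0872 0.022 ]
jig [ 0.5443 -0.2389  0.05  ]
v [0.5521 0.3487 0.05  ]
v [0.5585 0.2603 0.05  ]
v [0.4791 0.2205 0.05  ]
probe [0.5492 0.0854 0.143 ]
[[ 0.941  0.     0.337]
 [-0.337 -0.     0.941]
 [ 0.    -1.     0.   ]]
```

View pics/jigtop.png

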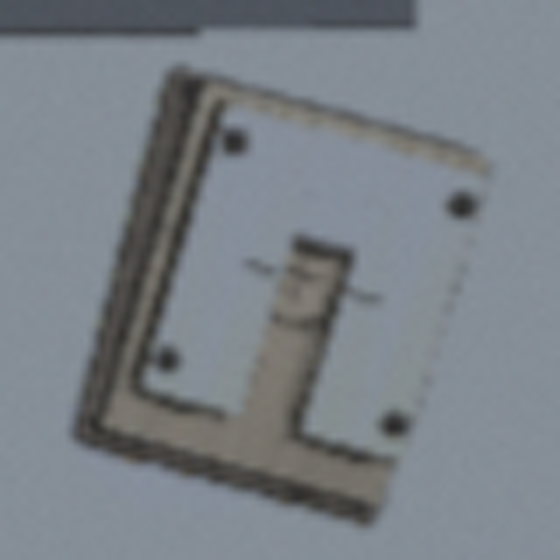

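View pics/restop.png

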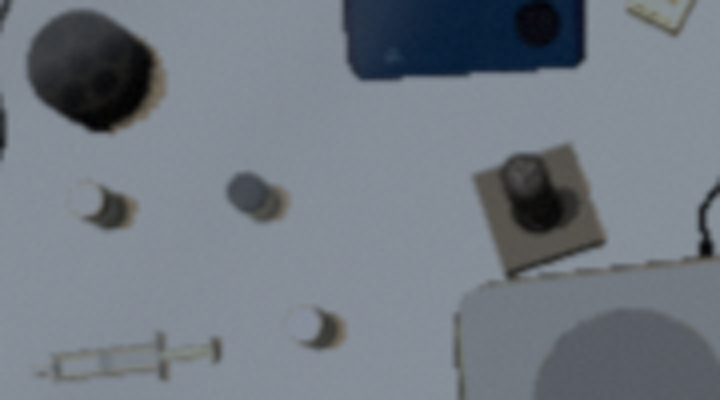

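View pics/jigsc.png

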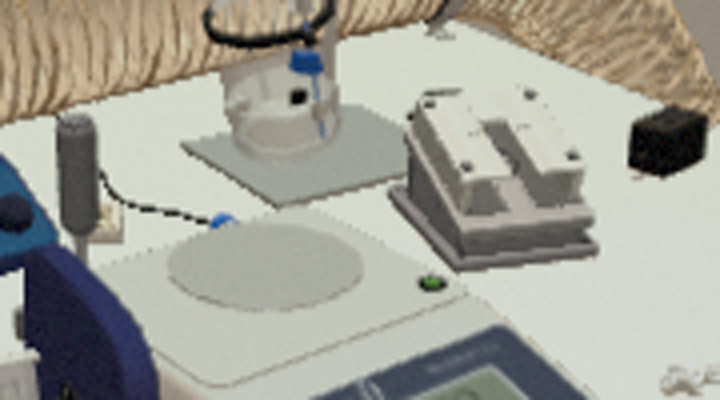

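```bash
cat > jig.py <<'E'
from h import *
from scipy.optimize import least_squares
t=np.radians(15)
def frame(x,y,psi):
    c,s=np.cos(psi),np.sin(psi)
    X=np.array([np.cos(t)*c,np.cos(t)*s,np.sin(t)]);Y=np.array([-s,c,0]);return np.array([x,y,.05]),np.stack([X,Y,np.cross(X,Y)],1)
def w(par,P): S,A=frame(*par); return S+np.atleast_2d(P)@A.T
E
python3 - <<'E'
from jig import *
p=get_image("top");q=get_image("scene")
k=lambda a:np.array(a)/7+[330,160]-0.43
m=.001
# model pts, pixels
P=np.array([[-50,10,29],[-50,-10,29],[14,10,29],[14,-10,29],[-50,45,29],[-50,-45,29],[50,45,29],[50,-45,29]])*m
U=k([[243,412],[297,432],[295,238],[353,255],[145,385],[393,460],[215,88],[490,165]])
f=lambda a:(proj(p,w(a,P))-U).ravel()
r=least_squares(f,[.545,-.239,-.26],loss='soft_l1');print(r.x,np.degrees(r.x[2]));print(f(r.x).reshape(-1,2).round(1))
np.save("jig0.npy",r.x)
def draw(p,par,x0,y0,x1,y1,k,fn):
    a=cv2.resize(np.ascontiguousarray(p["pixels"][y0:y1,x0:x1,::-1]),None,fx=k,fy=k,interpolation=cv2.INTER_CUBIC)
    def L(pts,col,closed=True):
        u=((proj(p,w(par,np.array(pts)*m))-[x0,y0]+.5)*k).astype(int); cv2.polylines(a,[u.reshape(-1,1,2)],closed,col,1)
    L([[-50,10,29],[14,10,29],[14,-10,29],[-50,-10,29],[-50,-45,29],[50,-45,29],[50,45,29],[-50,45,29]],(0,0,255))
    L([[18*np.cos(b),18*np.sin(b),0] for b in np.linspace(0,6.28,40)],(0,255,0))
    L([[-70,50,0],[-70,-50,0],[55,-50,0],[55,50,0]],(255,0,0))
    cv2.imwrite(fn,a)
draw(p,r.x,330,160,410,240,7,"pics/f1.png");draw(q,r.x,305,140,385,210,7,"pics/f2.png")
E
```

```text
[ 0.55345464 -0.24194663 -0.27988323] -16.036127907749535
[[-0.5  0.4]
 [ 0.1 -0.2]
 [-0.1 -1.1]
 [-0.  -1.2]
 [-1.   0.2]
 [ 1.  -0.2]
 [ 1.   1.5]
 [-0.3  0.7]]
```

View pics/f1.png

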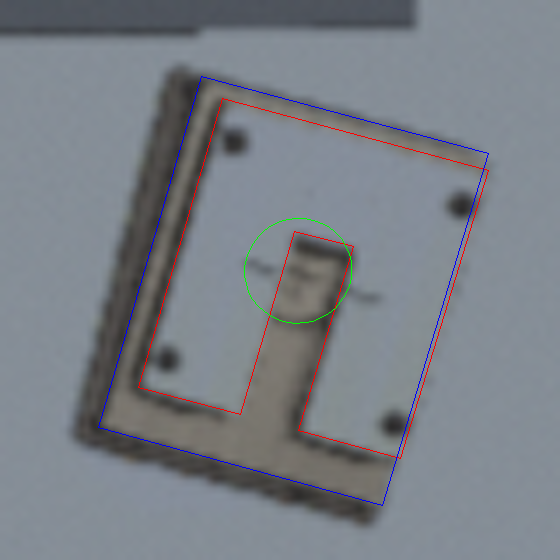

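View pics/f2.png

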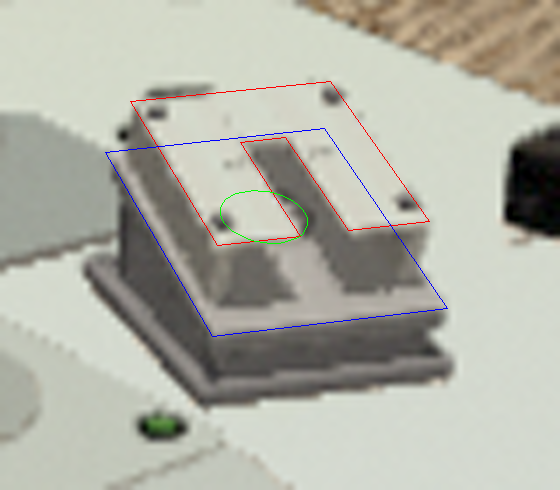

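```bash
python3 -m pendant '[[0.04,-0.045,0.02,0.5],[0.08,-0.09,0.03,1],[0.12,-0.135,0.03,1.5],[0.16,-0.18,0.03,2],[0.2,-0.22,0.03,2.5],[0.245,-0.265,0.03,3],[0.285,-0.31,0.03,3.5],[0.325,-0.355,0.03,3.7]]' 0 20
```

```text
t: 1.95
ee_pos: [0.5032, 0.1375, 0.2615]
ee_rot: [0.7, -0.7, 0.098, -0.099]
wrist_force: [0.0, 1.0, -0.3]
gripper_width: 1.003
```

```bash
python3 - <<'E'
from h import *
p=get_image("top");
print("handle top",atz(p,231.2,192,.151),"rest",atz(p,234.5,202,.022))
w=wristpic();cv2.imwrite("pics/w1.png",w["pixels"][:,:,::-1]);print(robot.observe()["ee_pos"])
for o in ["probe","rest"]: print(o,[(round(d["score"],2),d["rect"]) for d in cut_out(o,w)])
E
```

```text
handle top [0.55452031 0.08773347 0.151     ] rest [0.55138886 0.08838494 0.022     ]
[0.50533588 0.13512927 0.26091046]
probe [(0.67, [207.1, 189.0, 31.3, 66.6]), (0.23, [2.2, 208.1, 52.4, 102.0])]
rest [(0.83, [198.9, 162.1, 64.4, 58.4])]
```

View pics/w1.png

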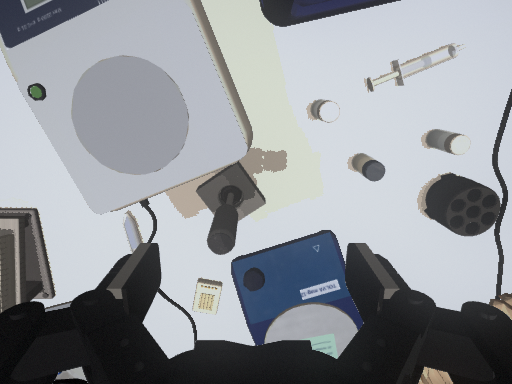

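```bash
python3 - <<'E'
from h import *
w=wristpic()
print("handle top",atz(w,221,240,.151),"rest c",atz(w,231,193,.022), "rest corners",[atz(w,*c,.022)[:2].round(4).tolist() for c in [(197,192),(235,163),(265,195),(231,222)]])
print(robot.observe()["ee_pos"])
E
```

```text
handle top [0.54408912 0.09693419 0.151     ] rest c [0.5424608  0.09765799 0.022     ] rest corners [[0.5292, 0.0567], [0.5067, 0.1139], [0.557, 0.1384], [0.5804, 0.0858]]
[0.5016714  0.13922056 0.26112224]
```

```bash
python3 -m pendant '[[0.024,-0.0245,0,0],[0.048,-0.049,0,0],[0.048,-0.049,0,0],[0.048,-0.049,0,0],[0.048,-0.049,0,0],[0.048,-0.049,0,0],[0.048,-0.049,0,0],[0.048,-0.049,0,0]]' 
python3 - <<'E'
from h import *
for i in range(3):
    w=wristpic();s=robot.observe();print(s["t"],s["ee_pos"],np.abs(s["qvel"]).max())
cv2.imwrite("pics/w2.png",w["pixels"][:,:,::-1])
d=cut_out("probe",w);print(d and d[0]["rect"]);d=cut_out("rest",w);print(d and d[0]["rect"])
np.savez("w2",T=w["camera_from_world"],K=w["camera_matrix"])
t=get_image("top");crop(t,"pics/t2.png",190,150,290,250,6)
E
```

```text
t: 3.2
ee_pos: [0.5496, 0.0903, 0.2612]
ee_rot: [0.7, -0.7, 0.099, -0.098]
wrist_force: [1.0, -0.5, 0.0]
gripper_width: 1.002
3.25 [0.54961759 0.09028601 0.26114674] 0.0018006704017687438
3.3 [0.54964892 0.09024013 0.26113114] 0.002144132314986534
3.35 [0.54960518 0.09024083 0.2610684 ] 0.0015923843987467792
[236.9, 146.2, 31.6, 52.1]
[218.3, 120.3, 68.9, 61.1]
```

View pics/w2.png

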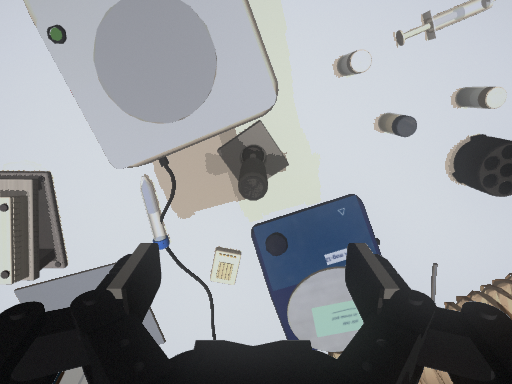

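```bash
python3 - <<'E'
from h import *
d=np.load("w2.npz");w={"camera_from_world":d["T"],"camera_matrix":d["K"]}
print("handle top",atz(w,253,184.5,.151),"rest", np.mean([atz(w,*c,.022)[:2] for c in [(218,152),(262,121),(288,163),(249,202)]],0))
T=robot.observe()["ee_pos"];print(proj(w,[[.5545,.0877,.151],[.5514,.0884,.022],T]))
E
```

```text
handle top [0.55045277 0.08999171 0.151     ] rest [0.5574761  0.08952241]
[[251.70553386 189.67939561]
 [251.96986405 155.85662889]
 [252.95655897 244.89314077]]
```

View pics/t2.png

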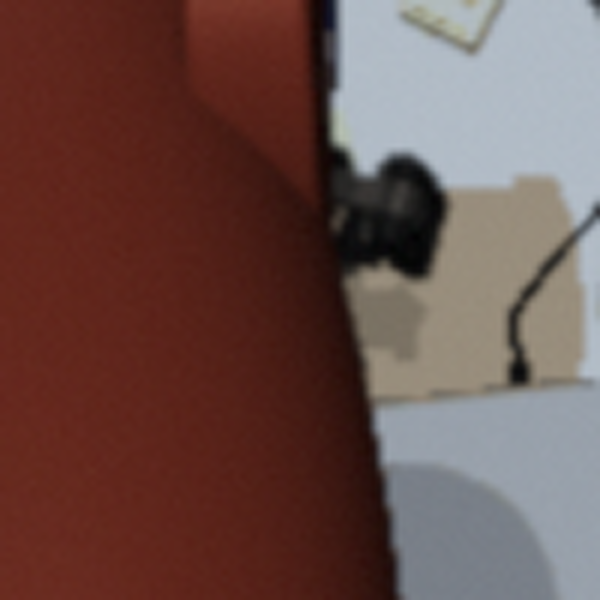

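```bash
python3 -m pendant '[[0.003,-0.001,-0.03,0],[0.003,-0.001,-0.06,0],[0.003,-0.001,-0.09,0],[0.003,-0.001,-0.12,0],[0.003,-0.001,-0.15,0],[0.003,-0.001,-0.164,0],[0.003,-0.001,-0.164,0],[0.003,-0.001,-0.164,0]]' 
python3 - <<'E'
from h import *
w=wristpic();cv2.imwrite("pics/w3.png",w["pixels"][:,:,::-1])
t=get_image("scene");crop(t,"pics/s3.png",180,110,300,210,6)
E
```

```text
t: 4.5
ee_pos: [0.5535, 0.0892, 0.0982]
ee_rot: [0.7, -0.7, 0.098, -0.099]
wrist_force: [-0.3, -1.0, 0.4]
gripper_width: 1.002
```

View pics/w3.png

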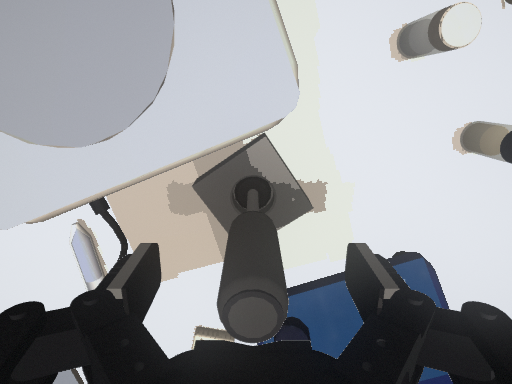

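View pics/s3.png

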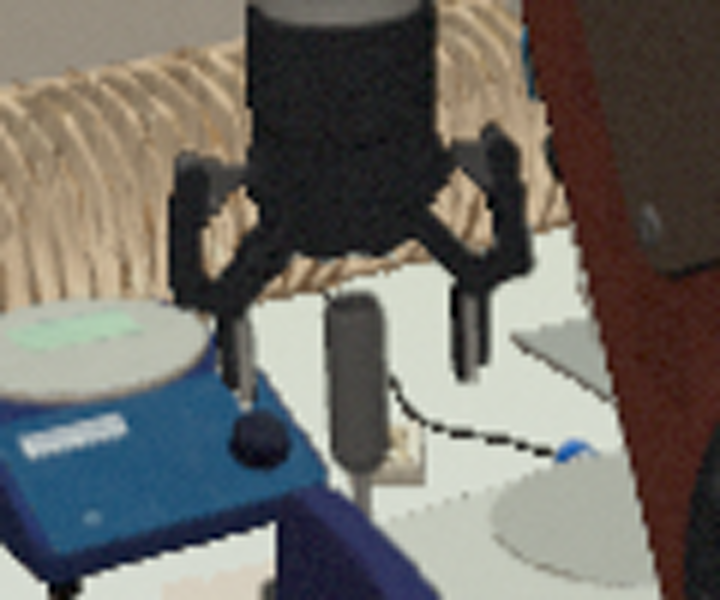

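```bash
python3 - <<'E'
from h import *
w=wristpic();print(atz(w,253,314,.151),atz(w,253,194,.022),robot.observe()["ee_pos"])
M=np.array(w["mount"]);print(M[:3,3])
E
```

```text
[0.55228139 0.08950571 0.151     ] [0.55180197 0.08970227 0.022     ] [0.55334077 0.08921454 0.09807304]
[-7.37230841e-02 -1.43182678e-01 -1.15838820e-05]
```

```bash
python3 -m pendant '[[0,0,0,0],[0,0,0,0],[0,0,0,0],[0,0,0,0],[0,0,0,0],[0,0,0,0],[0,0,0,0],[0,0,0,0]]' 1 20
```

```text
t: 5.65
ee_pos: [0.5534, 0.0892, 0.0981]
ee_rot: [0.7, -0.7, 0.098, -0.099]
wrist_force: [-0.5, 0.7, 0.7]
gripper_width: 0.302
```

```bash
python3 -m pendant '[[-0.0024,0.0007,0,0],[-0.0048,0.0014,0,0],[-0.0072,0.0021,0,0],[-0.0096,0.0028,0,0],[-0.012,0.0035,0,0],[-0.0144,0.0042,0,0],[-0.0144,0.0042,0,0],[-0.0144,0.0042,0,0]]' 1 20
python3 - <<'E'
from h import *
w=wristpic();cv2.imwrite("pics/w4.png",w["pixels"][:,:,::-1])
t=get_image("scene");crop(t,"pics/s4.png",180,110,300,210,6)
E
```

```text
t: 6.65
ee_pos: [0.5389, 0.0934, 0.0981]
ee_rot: [0.7, -0.7, 0.098, -0.099]
wrist_force: [2.5, -0.7, 1.8]
gripper_width: 0.297
```

View pics/w4.png

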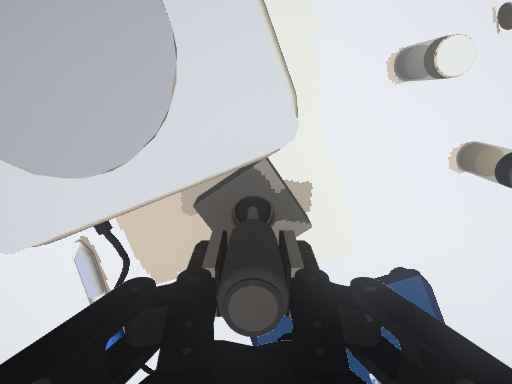

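View pics/s4.png

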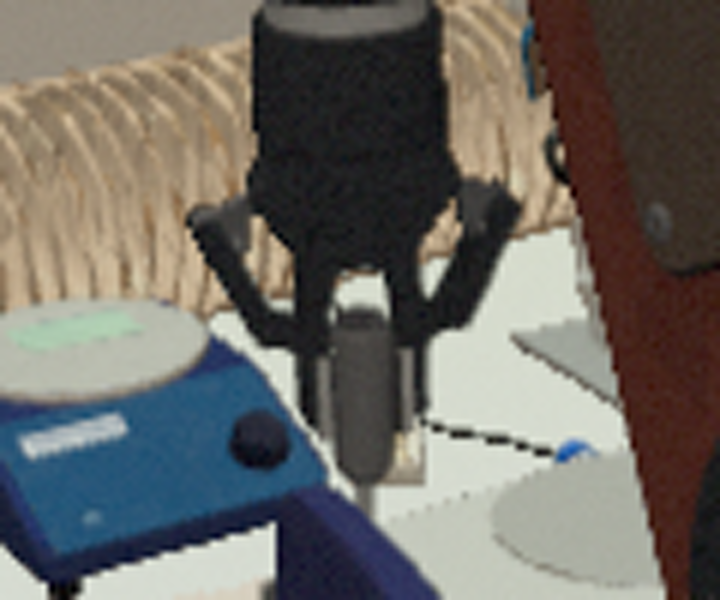

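```bash
python3 -m pendant '[[-0.0024,0.0007,0,0],[-0.0048,0.0014,0,0],[-0.0072,0.0021,0,0],[-0.0096,0.0028,0,0],[-0.012,0.0035,0,0],[-0.0144,0.0042,0,0],[-0.0144,0.0042,0,0],[-0.0144,0.0042,0,0]]' 1 20
python3 - <<'E'
from h import *
w=wristpic();cv2.imwrite("pics/w5.png",w["pixels"][:,:,::-1])
print(atz(w,253,312,.150))
E
```

```text
t: 7.75
ee_pos: [0.5242, 0.0977, 0.0979]
ee_rot: [0.7, -0.7, 0.099, -0.099]
wrist_force: [1.6, -1.0, -1.7]
gripper_width: 0.299
[0.5227881  0.09804751 0.15      ]
```

View pics/w5.png

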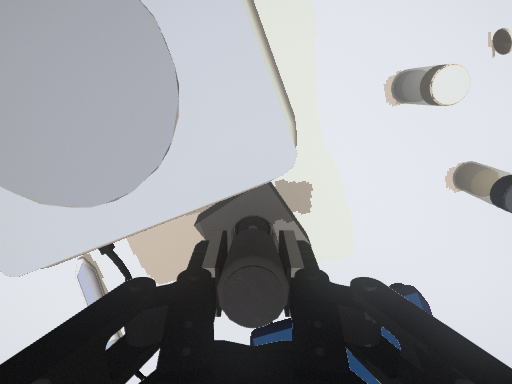

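```bash
python3 - <<'E'
from h import *
s=robot.observe();w=wristpic()
c=np.array([-.961,.276,0])
for v in (291,294,297):
  X=atz(w,253,v,.150);print(X,(X-s["ee_pos"])@c)
E
python3 -m pendant '[[0,0,0,0],[0,0,0,0],[0,0,0.005,0],[0,0,0.02,0],[0,0,0.04,0],[0,0,0.07,0],[0,0,0.1,0],[0,0,0.12,0]]' 1 45
python3 - <<'E'
from h import *
w=wristpic();cv2.imwrite("pics/w6.png",w["pixels"][:,:,::-1])
t=get_image("scene");crop(t,"pics/s6.png",180,80,300,180,6)
E
```

```text
[0.51486723 0.10034525 0.15      ] 0.00980733481908284
[0.51598881 0.1000229  0.15      ] 0.008640527799824792
[0.51711763 0.09969847 0.15      ] 0.0074661876872091455
t: 8.85
ee_pos: [0.524, 0.0978, 0.2203]
ee_rot: [0.7, -0.7, 0.098, -0.099]
wrist_force: [0.8, -0.4, -0.9]
gripper_width: 0.292
```

View pics/w6.png

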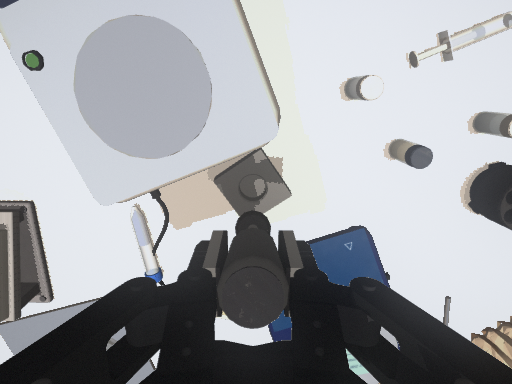

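View pics/s6.png

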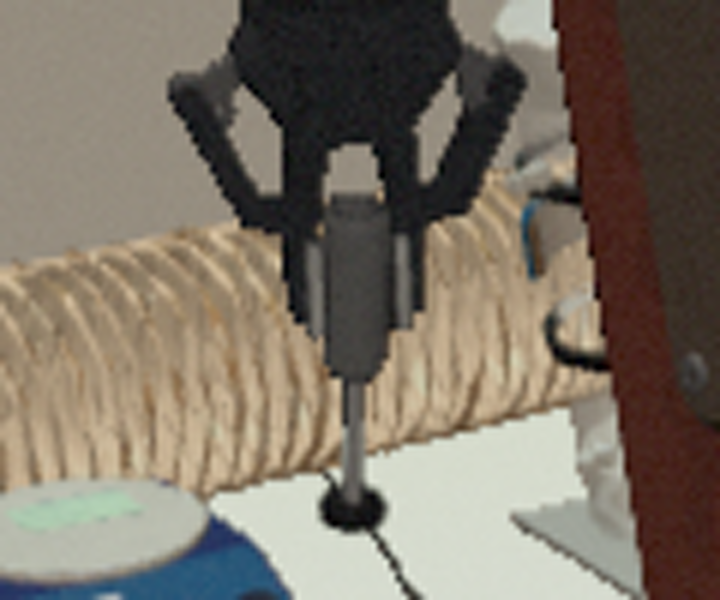

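```bash
cat > pm.py <<'E'
from h import *
def probe_world(s,th,h,l=0,dx=0):
    "returns foot pos, axis in world from tool pose; th tilt toward -tool x; l lateral tilt"
    A=R.from_quat(np.roll(s["ee_rot"],-1)).as_matrix()
    g=np.array(s["ee_pos"])+A@[dx,-.019,0]
    ax=A@np.array([-np.sin(th),-np.cos(th),np.sin(l)]);ax/=np.linalg.norm(ax)
    return g-h*ax,ax
def circ(c,ax,r,n=40):
    e=np.cross(ax,[1,0,0.]);e/=np.linalg.norm(e);f=np.cross(ax,e);b=np.linspace(0,2*np.pi,n)
    return c+r*(np.outer(np.cos(b),e)+np.outer(np.sin(b),f))
def over(p,s,a,k,x0,y0,th,h,col,l=0,dx=0):
    f,ax=probe_world(s,th,h,l,dx)
    for z,r in [(0,.014),(.008,.014),(.076,.013),(.138,.013)]:
        u=((proj(p,circ(f+ax*z,ax,r))-[x0,y0]+.5)*k).astype(int);cv2.polylines(a,[u.reshape(-1,1,2)],True,col,1)
def img(p,x0,y0,x1,y1,k): return cv2.resize(np.ascontiguousarray(p["pixels"][y0:y1,x0:x1,::-1]),None,fx=k,fy=k,interpolation=cv2.INTER_CUBIC)
E
python3 - <<'E'
from pm import *
w=wristpic();s=robot.observe()
im=[]
for th in (12,15,18):
    a=img(w,205,190,305,340,4)[:,:266*1+134]
    over(w,s,a,4,205,190,np.radians(th),.109,(0,0,255));im.append(a[:, 70:330])
cv2.imwrite("pics/o6.png",np.hstack(im))
q=get_image("scene");a=img(q,200,80,270,180,6);b=a.copy()
over(q,s,a,6,200,80,np.radians(15),.109,(0,0,255));cv2.imwrite("pics/os6.png",a)
E
```

```text
(no output)
```

View pics/o6.png

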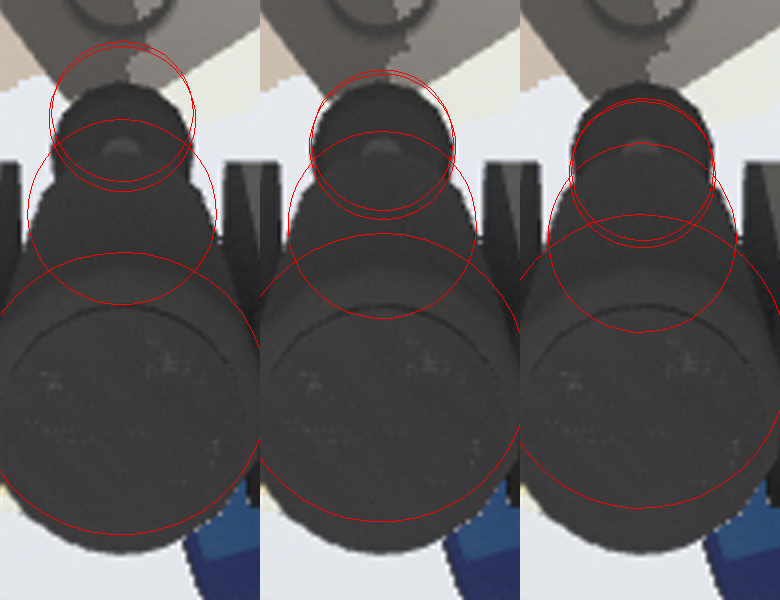

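View pics/os6.png

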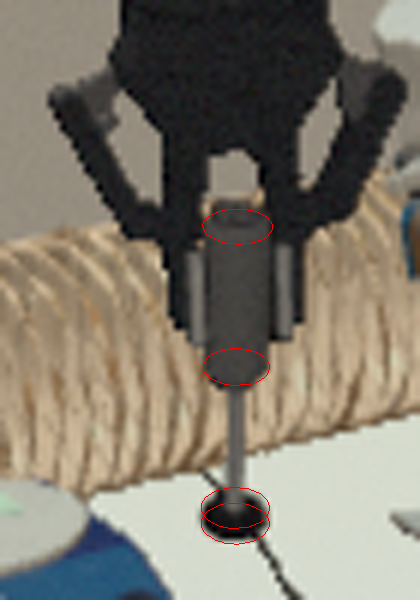

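```bash
cat > goal.py <<'E'
from jig import *
def tcp_for(par,P,th=np.radians(15),h=.109,dx=.002):
    S,A=frame(*par);foot=S+A@np.array(P)
    X=np.array([np.cos(par[2]),np.sin(par[2]),0]);ax=-np.sin(th)*X+np.array([0,0,np.cos(th)])
    return foot+h*ax-dx*X-np.array([0,0,.019])
E
python3 - <<'E'
from goal import *
par=np.load("jig0.npy");s=robot.observe()
print(s["t"],s["ee_pos"])
for P in [(-.1,0,.06),(-.1,0,.008),(-.04,0,.008),(0,0,.006),(0,0,-.004)]:
    g=tcp_for(par,P);print(P,g.round(4),(g-s["ee_pos"]).round(4))
E
```

```text
9.05 [0.52394751 0.09772692 0.21805974]
(-0.1, 0, 0.06) [ 0.4167 -0.2026  0.1684] [-0.1073 -0.3004 -0.0497]
(-0.1, 0, 0.008) [ 0.4296 -0.2063  0.1181] [-0.0944 -0.3041 -0.0999]
(-0.04, 0, 0.008) [ 0.4853 -0.2224  0.1337] [-0.0387 -0.3201 -0.0844]
(0, 0, 0.006) [ 0.5229 -0.2332  0.1421] [-0.001  -0.3309 -0.076 ]
(0, 0, -0.004) [ 0.5254 -0.2339  0.1324] [ 0.0015 -0.3316 -0.0856]
```

```bash
python3 -m pendant '[[-0.018,-0.05,0.005,0],[-0.036,-0.1,0.005,0],[-0.054,-0.15,0.005,0],[-0.072,-0.2,0.005,0],[-0.09,-0.25,0.005,0],[-0.107,-0.3,0.005,0],[-0.107,-0.3,0.005,0],[-0.107,-0.3,0.005,0]]' 1 45
python3 - <<'E'
from pm import *
w=wristpic();s=robot.observe();print(s["ee_pos"])
cv2.imwrite("pics/w7.png",w["pixels"][:,:,::-1])
np.savez("w7",T=w["camera_from_world"],K=w["camera_matrix"],pix=w["pixels"])
q=get_image("top");crop(q,"pics/t7.png",310,140,430,240,6)
E
```

```text
t: 10.05
ee_pos: [0.4163, -0.2016, 0.2223]
ee_rot: [0.701, -0.699, 0.1, -0.098]
wrist_force: [0.7, 0.7, -1.2]
gripper_width: 0.293
[ 0.41666683 -0.20128406  0.22247511]
```

View pics/w7.png

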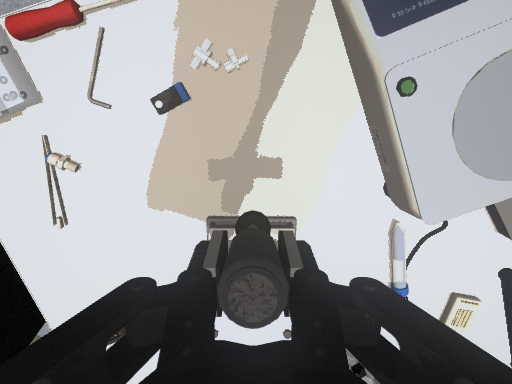

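View pics/t7.png

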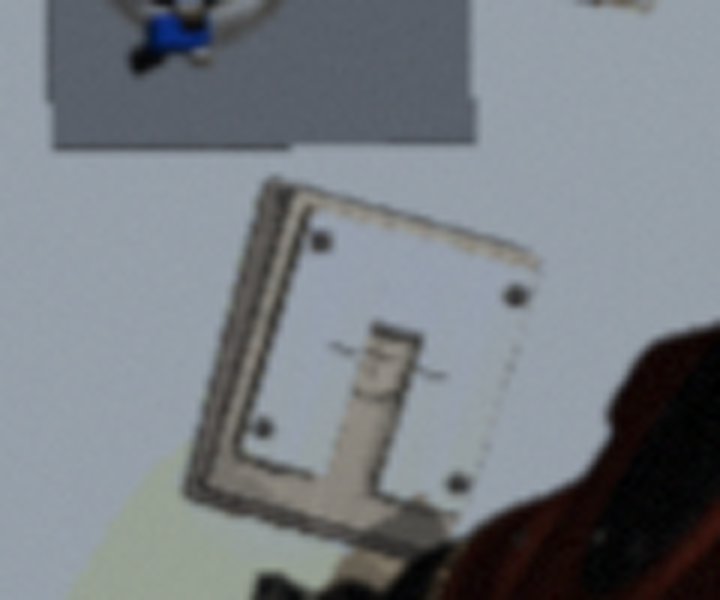

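```bash
python3 - <<'E'
from pm import *
from jig import *
d=np.load("w7.npz");w={"camera_from_world":d["T"],"camera_matrix":d["K"],"pixels":d["pix"]}
par=np.load("jig0.npy")
a=img(w,190,190,320,350,5)
def L(pts,col):
    u=((proj(w,pts)-[190,190]+.5)*5).astype(int);cv2.polylines(a,[u.reshape(-1,1,2)],True,col,1)
from jig import w as W
m=.001
L(W(par,np.array([[-50,10,29],[14,10,29],[14,-10,29],[-50,-10,29],[-50,-45,29],[50,-45,29],[50,45,29],[-50,45,29]])*m),(0,0,255))
L(W(par,np.array([[-70,50,0],[-70,-50,0],[55,-50,0],[55,50,0]])*m),(255,0,0))
# base outline: spot sits at jig x? face rises; front edge spot x=-70
cv2.imwrite("pics/o7.png",a)
E
```

```text
(no output)
```

View pics/o7.png

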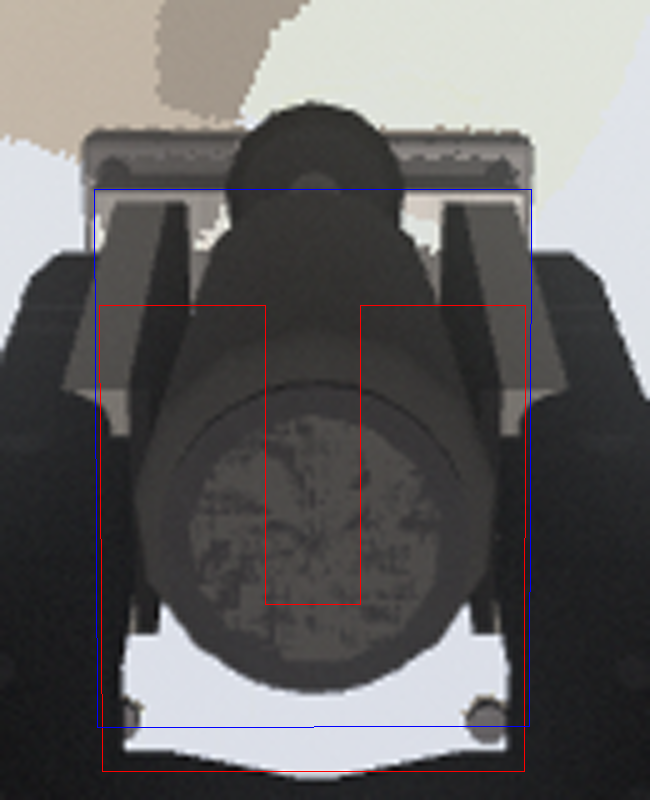

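```bash
python3 - <<'E'
from jig import *
p=get_image("top");par=np.load("jig0.npy");S,A=frame(*par)
m=330+np.array([0]);
for u,v in [(374.4,200.0),(374.36,199.7)]:
    X=atz(p,u,v,.078);print((X-.029*A[:,2]).round(4),S)
# yaw from screws
k=lambda a:np.array(a)/7+[330,160]-.43
sc=[atz(p,*k(c),z) for c,z in [((233,143),.078+.010),((460,205),.088),((167,360),.068),((395,425),.068)]]
sc=np.array(sc);print(np.degrees(np.arctan2(*(sc[0]-sc[2])[[1,0]])),np.degrees(np.arctan2(*(sc[1]-sc[3])[[1,0]])),np.degrees(np.arctan2(*(sc[0]-sc[1])[[1,0]]))-90)
E
```

```text
[ 0.5521 -0.2426  0.05  ] [ 0.55345464 -0.24194663  0.05      ]
[ 0.5528 -0.2426  0.05  ] [ 0.55345464 -0.24194663  0.05      ]
-16.55184504322588 -15.58920542794194 -16.2215174865772
```

```bash
python3 -m pendant '[[0.002,-0.001,-0.02,0],[0.004,-0.002,-0.04,0],[0.006,-0.003,-0.06,0],[0.009,-0.004,-0.08,0],[0.012,-0.005,-0.095,0],[0.012,-0.005,-0.104,0],[0.012,-0.005,-0.104,0],[0.012,-0.005,-0.104,0]]' 1 45
python3 - <<'E'
from pm import *
w=wristpic();s=robot.observe();print(s["ee_pos"],s["wrist_force"])
cv2.imwrite("pics/w8.png",w["pixels"][:,:,::-1])
q=get_image("top");crop(q,"pics/t8.png",310,140,430,240,6)
q=get_image("scene");crop(q,"pics/s8.png",290,110,410,210,6)
E
```

```text
t: 11.2
ee_pos: [0.4293, -0.2062, 0.1193]
ee_rot: [0.701, -0.7, 0.098, -0.098]
wrist_force: [-0.2, 0.2, -0.1]
gripper_width: 0.294
[ 0.42937184 -0.20628003  0.11934642] [-0.32274977  0.2693662  -0.54278285]
```

View pics/w8.png

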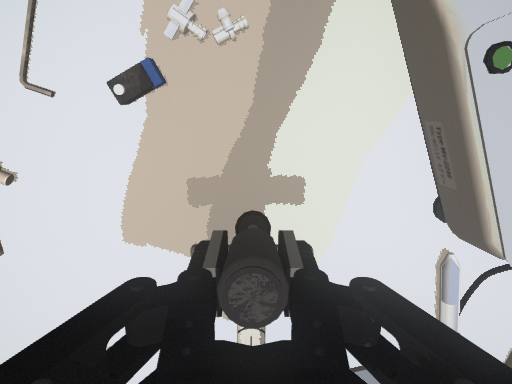

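View pics/t8.png

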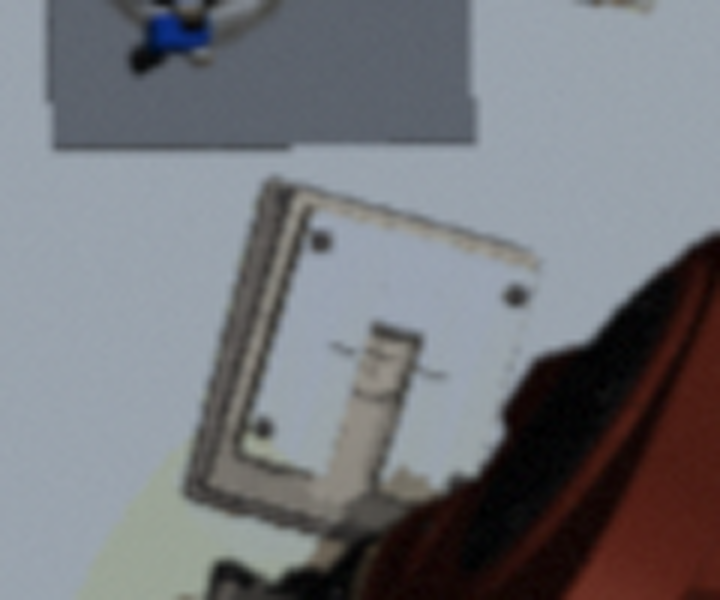

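View pics/s8.png

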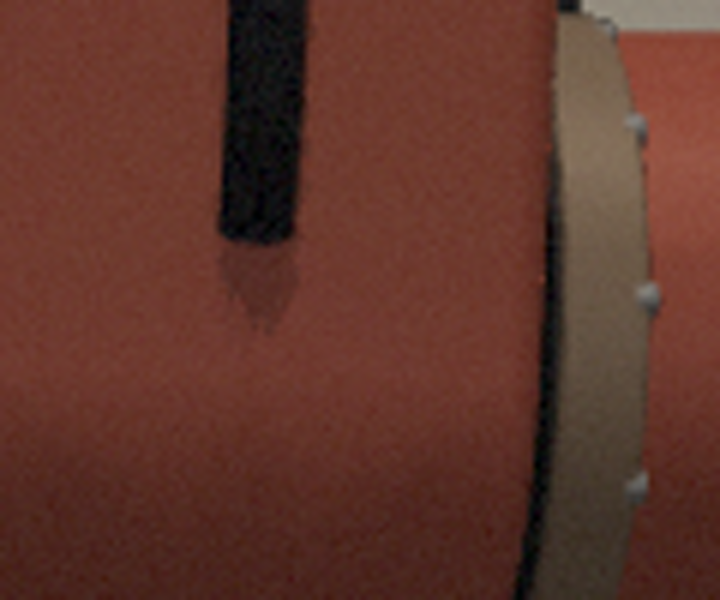

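```bash
cat > ov.py <<'E'
from pm import *
from jig import *
from jig import w as W
import sys
def ov(w,par,fn,x0,y0,x1,y1,k):
    a=img(w,x0,y0,x1,y1,k);b=a.copy();m=.001
    def L(pts,col,c=True):
        u=((proj(w,pts)-[x0,y0]+.5)*k).astype(int);cv2.polylines(b,[u.reshape(-1,1,2)],c,col,1)
    L(W(par,np.array([[-50,10,29],[14,10,29],[14,-10,29],[-50,-10,29],[-50,-45,29],[50,-45,29],[50,45,29],[-50,45,29]])*m),(0,0,255))
    L(W(par,np.array([[-50,10,24],[14,10,24],[14,-10,24],[-50,-10,24]])*m),(0,200,255),False)
    L(W(par,np.array([[-70,50,0],[-70,-50,0],[55,-50,0],[55,50,0]])*m),(255,0,0))
    L(W(par,np.array([[18*np.cos(q),18*np.sin(q),0] for q in np.linspace(0,6.28,40)])*m),(0,255,0))
    L(W(par,np.array([[-5,0,0],[5,0,0]])*m),(0,255,0));L(W(par,np.array([[0,5,0],[0,-5,0]])*m),(0,255,0))
    cv2.imwrite(fn,np.hstack([a,b]))
E
python3 - <<'E'
from ov import *
par=[.5527,-.2423,np.radians(-16.1)]
w=wristpic();ov(w,par,"pics/o8.png",200,195,310,355,3.5 and 3)
ov(w,par,"pics/o8b.png",225,310,280,355,7)
E
```

```text
(no output)
```

View pics/o8b.png

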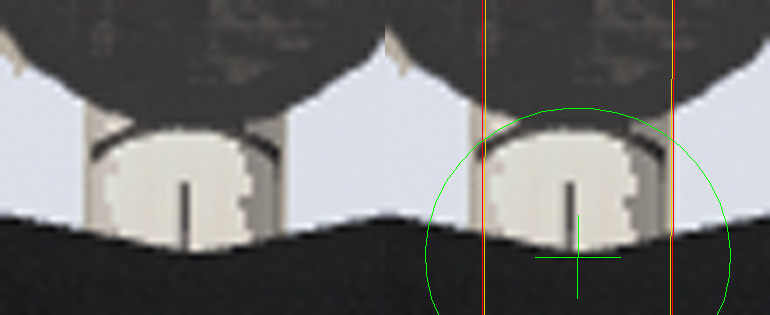

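```bash
python3 -m pendant '[[0,-0.0014,-0.001,0],[0.01,-0.0043,0.0017,0],[0.02,-0.0072,0.0044,0],[0.03,-0.01,0.0071,0],[0.04,-0.013,0.0098,0],[0.05,-0.0158,0.0126,0],[0.0557,-0.0175,0.0144,0],[0.0557,-0.0175,0.0144,0]]' 1 45
python3 - <<'E'
from ov import *
par=[.5535,-.2433,np.radians(-16.1)]
w=wristpic();s=robot.observe();print(s["ee_pos"],s["wrist_force"]);cv2.imwrite("pics/w9.png",w["pixels"][:,:,::-1])
ov(w,par,"pics/o9.png",200,190,310,360,3)
q=get_image("top");crop(q,"pics/t9.png",310,140,430,240,6)
E
```

```text
t: 12.4
ee_pos: [0.4853, -0.2239, 0.1336]
ee_rot: [0.701, -0.7, 0.098, -0.098]
wrist_force: [-0.5, 0.4, -0.6]
gripper_width: 0.29
[ 0.48489986 -0.22369534  0.13350571] [-0.51201453  0.18544112 -0.73606541]
```

View pics/o9.png

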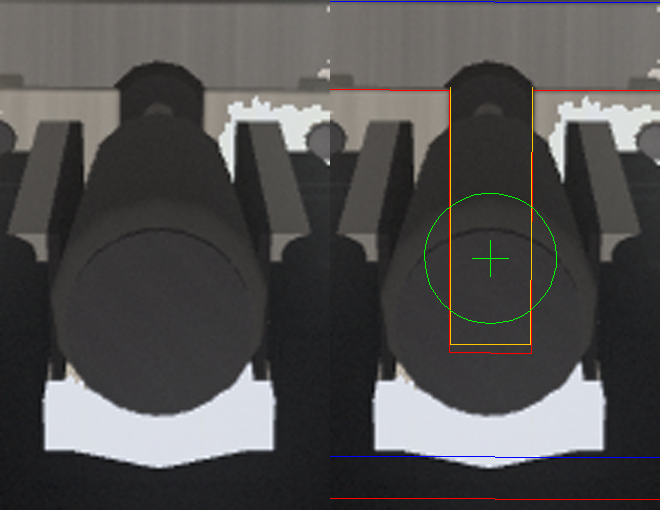

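View pics/t9.png

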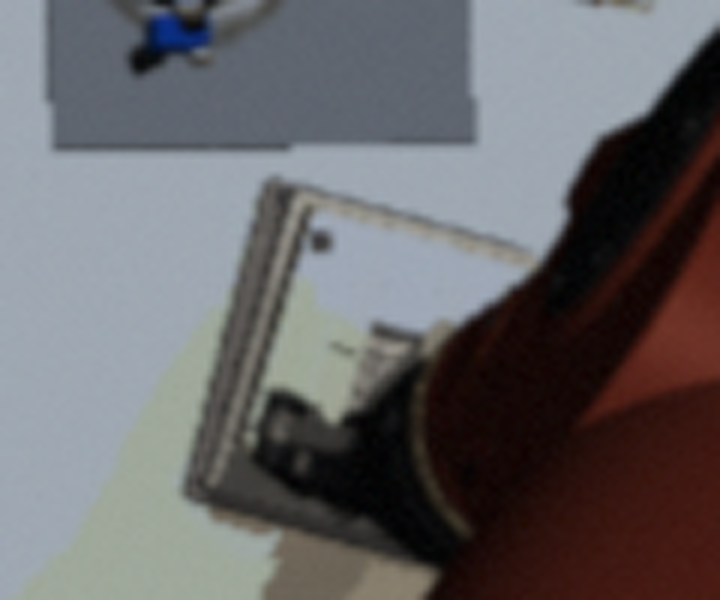

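```bash
python3 - <<'E'
from ov import *
par=[.5535,-.2433,np.radians(-16.1)]
w=wristpic();s=robot.observe();S,A=frame(*par)
for th in (14,15,16):
  f,ax=probe_world(s,np.radians(th),.109,0,.0022)
  print(th,"foot in spot mm",((f-S)@A*1e3).round(1),"ang",np.degrees(np.arccos(ax@A[:,2])).round(2),"rows foot rim",proj(w,circ(f+.008*ax,ax,.014))[:,1].min().round(1),"bot",proj(w,circ(f,ax,.014))[:,1].min().round(1),"handle",proj(w,circ(f+ax*.138,ax,.013))[:,1].max().round(1), "stem",proj(w,[f+ax*.008])[0].round(1))
print("image: foot front 210.7, handle bottom", 190+415/3)
E
```

```text
14 foot in spot mm [-42.5  -0.    8. ] ang 1.03 rows foot rim 210.0 bot 208.7 handle 330.3 stem [253.  228.2]
15 foot in spot mm [-40.6  -0.    8. ] ang 0.09 rows foot rim 212.3 bot 211.1 handle 329.2 stem [253.  230.5]
16 foot in spot mm [-38.7  -0.    8. ] ang 0.97 rows foot rim 214.5 bot 213.5 handle 328.1 stem [253.  232.8]
image: foot front 210.7, handle bottom 328.33333333333337
```

```bash
python3 -m pendant '[[0.0064,-0.00185,0.0013,0],[0.0128,-0.0037,0.0025,0],[0.0192,-0.0055,0.0038,0],[0.0256,-0.0074,0.0051,0],[0.032,-0.0092,0.0063,0],[0.0384,-0.0111,0.0076,0],[0.0384,-0.0111,0.0076,0],[0.0384,-0.0111,0.0076,0]]' 1 45
python3 - <<'E'
from ov import *
par=[.5535,-.2433,np.radians(-16.1)]
w=wristpic();s=robot.observe();print(s["ee_pos"],s["wrist_force"]);cv2.imwrite("pics/w10.png",w["pixels"][:,:,::-1])
ov(w,par,"pics/o10.png",200,160,310,330,3)
S,A=frame(*par);f,ax=probe_world(s,np.radians(15),.109,0,.0022);print(((f-S)@A*1e3).round(1))
q=get_image("top");crop(q,"pics/t10.png",310,140,430,240,6)
E
```

```text
t: 13.55
ee_pos: [0.5228, -0.2346, 0.141]
ee_rot: [0.701, -0.7, 0.098, -0.098]
wrist_force: [-0.6, 0.1, -0.9]
gripper_width: 0.292
[ 0.52272266 -0.23456134  0.14096133] [ 0.22479699  0.10513595 -0.6091919 ]
[-0.4  0.   4.9]
```

View pics/o10.png

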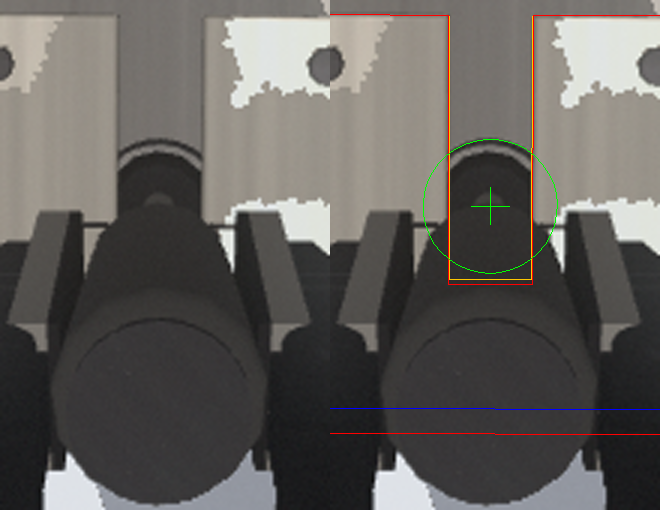

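View pics/t10.png

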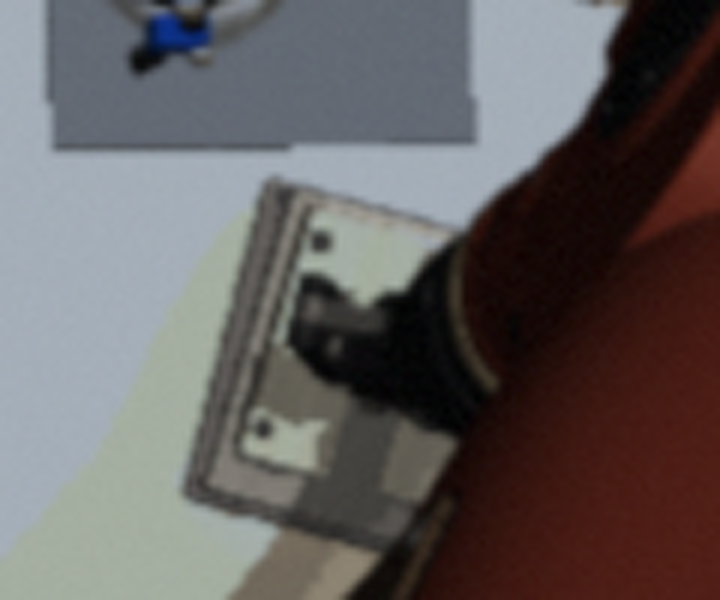

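```bash
python3 -m pendant '[[0.0003,-0.0001,-0.001,0],[0.0005,-0.0002,-0.002,0],[0.0008,-0.0002,-0.003,0],[0.001,-0.0003,-0.004,0],[0.0013,-0.0003,-0.005,0],[0.0015,-0.0004,-0.0058,0],[0.0015,-0.0004,-0.0058,0],[0.0015,-0.0004,-0.0058,0]]' 1 45
cat > chk.py <<'E'
from ov import *
par=[.5535,-.2433,np.radians(-16.1)]
F=[]
for i in range(6):
    w=wristpic();s=robot.observe();F.append(s["wrist_force"])
S,A=frame(*par);f,ax=probe_world(s,np.radians(15),.109,0,.0022)
F=np.array(F);print(s["t"],s["ee_pos"],"F",F.mean(0).round(2),"sd",F.std(0).round(2),"normal",(F.mean(0)@A).round(2),"foot",((f-S)@A*1e3).round(1))
ov(w,par,f"pics/o_{s['t']:.2f}.png",200,160,310,330,3)
E
python3 chk.py
```

```text
t: 14.65
ee_pos: [0.5242, -0.235, 0.1353]
ee_rot: [0.701, -0.7, 0.098, -0.098]
wrist_force: [0.2, -0.1, 0.7]
gripper_width: 0.296
14.95 [ 0.52422371 -0.23497298  0.13524056] F [-0.61  0.41  0.83] sd [0.43 0.36 0.74] normal [-0.46  0.22  0.98] foot [-0.4  0.  -1. ]
```

```bash
python3 -m pendant '[[0.0003,-0.0001,-0.001,0],[0.0005,-0.0002,-0.002,0],[0.0008,-0.0002,-0.0029,0],[0.0008,-0.0002,-0.0029,0],[0.0008,-0.0002,-0.0029,0],[0.0008,-0.0002,-0.0029,0],[0.0008,-0.0002,-0.0029,0],[0.0008,-0.0002,-0.0029,0]]' 1 45
python3 chk.py; ls pics/o_*
```

```text
t: 15.95
ee_pos: [0.525, -0.2352, 0.1324]
ee_rot: [0.701, -0.7, 0.098, -0.098]
wrist_force: [-1.0, 0.8, 2.0]
gripper_width: 0.291
16.25 [ 0.525008   -0.23518028  0.13231368] F [-1.28  0.44  2.49] sd [0.12 0.41 0.28] normal [-0.66  0.07  2.76] foot [-0.4  0.1 -4. ]
pics/o_14.95.png
pics/o_16.25.png
```

View pics/o_16.25.png

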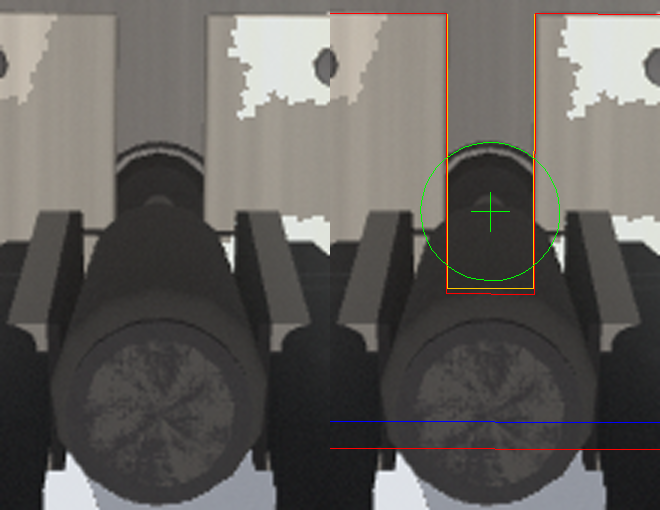

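```bash
python3 - <<'E'
from ov import *
par=[.5535,-.2433,np.radians(-16.1)]
w=wristpic();s=robot.observe();S,A=frame(*par)
# foot at world with stroke 4mm: foot underside on face at x=d
for d in (-.003,-.0015,0,.0015,.003):
    print(d,"rim z8 row",proj(w,circ(S+A@[d,0,.008],A[:,2],.014))[:,1].min().round(2),"z0",proj(w,circ(S+A@[d,0,0],A[:,2],.014))[:,1].min().round(2))
for z in (.134,.130):
  for th in (12,15,18):
    f,ax=probe_world(s,np.radians(th),.109,0,.0022);print(th,proj(w,circ(f+ax*.138,ax,.013))[:,1].max().round(1))
  break
a=img(w,225,195,280,250,10);cv2.imwrite("pics/z11.png",a)
q=get_image("scene");crop(q,"pics/s11.png",290,110,410,210,6)
E
```

```text
-0.003 rim z8 row 209.42 z0 208.36
-0.0015 rim z8 row 211.42 z0 210.29
0 rim z8 row 213.41 z0 212.23
0.0015 rim z8 row 215.41 z0 214.16
0.003 rim z8 row 217.4 z0 216.08
12 332.6
15 329.5
18 326.1
```

View pics/z11.png

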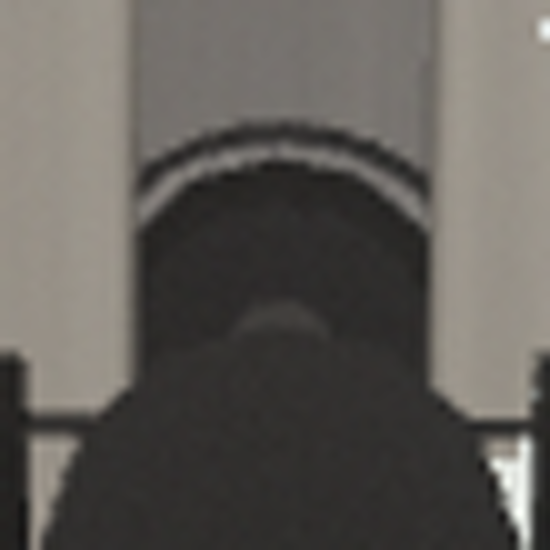

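```bash
python3 - <<'E'
from station import robot
s=robot.observe();print(s["t"],s["wrist_force"],abs(s["qvel"]).max());print(robot.hand_in())
E
```

```text
16.35 [-1.74904123  0.14029249  2.54056774] 0.0019241483291815155
the job is handed in; nothing more can be done
None
```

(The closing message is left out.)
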